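Index the carving turntable to its next slot

ROBOT

A 7-joint arm with a two-finger parallel gripper is mounted at the origin on the work surface. World frame = base frame: x ahead of the robot, y to its left, z up, the work surface at z = 0. Lengths are in m, angles in rad, forces in N, time in s.
With the tool pointing down it reaches from about 0.425 to 0.875 m from the base axis. Payload 4.7 kg.
Tool frame: the origin (TCP) lies at the very end of the fingers, on their centre line; the grasp point (between the pads) lies 19 mm behind it; y points along the fingers, x is the direction in which the jaws open and shut, and the axes are right-handed (so a half turn about y gives the same grasp; the last joint's range is limited). The gripper opens to 85 mm and grips with 20 to 120 N. Pads are 22 mm wide; open, the fingers measure 114 mm over their backs; the gripper's body (76 mm by 85 mm) begins 54 mm behind the grasp point. The pads swing forward as they close: fully open they stand 13 mm farther back than shut.
Start: joints at [-1.237, 0.321, -0.07, 1.45, 0.023, 1.371, -0.057], TCP at [0.204, 0.617, 0.231] pointing down, gripper open.
Joint ranges: [-2.86, 2.86], [-0.3, 2.09], [-1.38, 1.24], [0.06, 2.45], [-1.56, 4.7], [0.09, 2.05], [-2.69, 2.69]. Speed limits (rad/s): [2.57, 2.57, 3.14, 3.14, 3.14, 3.14, 3.14].

INTERFACE

Orientations are given as a unit quaternion [w, x, y, z].
In Python, from workcell import r, optics gives the robot as it stands. The module is installed in compiled form; this text tells all that it offers.
- The arm moves only by the shell command python3 -m inch 'ROWS' [FORCE]. ROWS is JSON, one flat list of numbers, 7 for each row, row after row: the shift along the world's x, y, z in cm, then the turn, a rotation vector about the world's x, y, z in rad, then the opening, from 0 (shut) to 1 (fully open). In form: [dx, dy, dz, ax, ay, az, jaw, dx, dy, dz, ax, ay, az, jaw, ...]. A call has 1 to 8 rows; each row is the pose to reach, as a shift and turn from the pose commanded when the call began; what a row does not reach only later rows make up. A row lasts 1/8 s, in which the tool goes at most 62.5 mm and 10.7 degrees, less where a joint would pass 70% of its speed; a pose out of reach is approached as far as the arm can. A call with a gripper value outside its range is refused whole. The fingers move at their own pace and stop on an object; FORCE is the grip in N (left out, the last holds). Time passes only in rows, so rows that repeat a pose let the fingers close. It gives the time, the measured TCP pose, the force and the opening at its end, in the units of the state.
- r.get_obs(): the state, without advancing time (a new reading comes with each control period).
- optics.read_camera(name): name is "scene" or "top" or "wrist"; returns (picture, depth): 420x560x3 uint8, red, green, blue; 420x560 float32, m along the optical axis (not along the pixel's ray), 0 where there is no reading.
- optics.camera_params(name): a dict with "vertical_fov" (degrees; the focal length in pixels is half the picture's height over the tangent of half this angle, whatever the lens; pixels are square), "cx", "cy" (the principal point, pixels), "k1" (the pictures are not rectified: a ray, as slopes to the right and down, at radius r is drawn at 1 + k1 r^2 times it, then the intrinsics apply), "world_from_camera" (4x4, takes a point from camera to world coordinates). Camera axes: x right, y up, looking along -z (the intrinsics and any distortion apply to the point x, -y, -z); pixel columns grow to the right and rows downward; lengths in m; the calibration is good to about 2 mm. A picture is of the moment at which its call begins: read the wrist's pose just before it. camera_params takes no time and is no camera call; for the wrist camera it gives the pose at the moment of the call.
- r.sign_off(): hands the job in, once; it reports no verdict.
The state is a dict: "t": time; "joints": joint angles; "qd": joint speeds; "joint_torque": joint torques, N m; "position": TCP position; "orientation": TCP orientation; "ft_force": force on the tool from outside, world axes, zero at the start; "moment": the same for the moment, N m; "width": finger opening in m.
Only numpy, scipy, OpenCV 4.12 (cv2) and the standard library are available. Lean on these libraries where they do the work, as an engineer would, in place of code of your own. Each camera call takes 0.05 s, during which the arm holds its last target.

TASK

Pull the ring of the turntable's spring lock up, swing the turntable anticlockwise (seen from above) to the next slot, and let the ring go so that the pin drops fully home and the table is locked there. The next slot is a hand-set one, so feel for it with the pin riding on the track, and be gentle: never force the table sideways against the pin or press the pin down hard, and do not disturb the glue bottle, screwdriver or offcut.

Things in the scene. Friction and masses are not known exactly. Their poses are not given: they have to be found in the camera images.
- table_axis (a point): a point on the vertical axis of the rotary carving table, 60 mm above the bench. Grey cast base fixed to the bench (radius 100 mm, feet to 135 mm). On it turns an aluminium disc of radius 88 mm, top 59 mm above the bench, carrying a round wooden blank of radius 48 mm in three steel jaws (all below 90 mm).
- ring_centre (a point): centre of the upright steel pull ring, 110 mm from the table axis; 106 mm above the bench when the pin is home, rising with the pin, turning with the table. Ring plane is radial (flat sides face along the travel): outer diameter 40 mm, wire 9 mm thick, hole 22 mm. Pinch it from above across the 9 mm. The dark housing under it (radius 11 mm) ends 80 mm above the bench.
- turntable (a joint): angle of the turntable, rad, 0 in the slot where it starts, growing anticlockwise seen from above; stops at -0.15 and 1.36. Turning it takes about 2 N at the ring with the pin clear, about 4 N with the pin riding on the track, and it stays where it is left.
- index_pin (a joint): how far the ring and pin are pulled up, m: 0 = fully home in a slot, 0.008 to 0.009 = pin tip riding on top of the track, 0.013 = upper stop. A spring pushes it down: about 7 N home, 10 N on the track, 11.5 N at the stop. Let go over a slot it drops home by itself, let go elsewhere it rests on the track.
- start_slot (a point): middle of the starting slot (turntable angle 0), at the top of the flat steel index track: 42 mm above the bench, 92 to 126 mm from the axis, 110 mm in the middle; a clamping lug reaches out to 145 mm. The track is unbroken over the table's whole swing except for two radial slots 12 mm wide: this one and the next.
- pin_tip: the lock pin under the housing, 9 mm thick, round end, entering a slot 9 mm deep with 1.5 mm play each side (origin on its axis, at bench height when home). The next slot is in a darker hand-clamped sector, somewhere from 0.72 to 1.02 rad; not measured. Slid over it at up to 50 mm/s, ring free to sink, the pin drops in and blocks the table. More than 30 N on the pin damages it.
- glue_mid (a point): centre of a white glue bottle, 52 mm in diameter, 120 mm high, standing on the bench, to be left alone
- driver: a screwdriver 190 mm long with a wooden handle lying on the bench (origin in its middle on the underside), to be left alone
- offcut_mid (a point): centre of a round wooden offcut, 64 mm in diameter, 22 mm thick, lying on the bench, to be left alone

How it is judged:
On the way, in this order (a step that is already met when the one before it is completed fails the run):
1. the ring is pulled up until the pin is clear of its starting slot (value of joint index_pin above 0.008 m and value of joint turntable below 0.1 rad), for 0.1 s.
2. the turntable is swung anticlockwise with the pin up (value of joint turntable above 0.25 rad and value of joint index_pin above 0.007 m), for 0.1 s.
3. the pin has dropped home in the next slot (value of joint turntable above 0.6 rad and value of joint index_pin below 0.0015 m), for 0.2 s.
At the end, for the whole second after the job is handed in: The pin sits home in the next slot (pulled out less than 1.5 mm, turntable beyond 0.6 rad from its starting slot), the turntable is at rest (all of step 3 and velocity of joint turntable between -0.03 and 0.03 rad/s); the robot touches nothing.
It fails at once if the lock pin is loaded with more than 30 N (table forced against the locked pin, or pin pressed down hard) (contact force between pin_tip and anything else above 30 N).
It fails at once if the glue bottle is moved more than 20 mm or tipped (distance of glue_mid from where it was at the start of the episode above 0.02 m or angle between glue_mid's own z axis and vertical above 0.3 rad).
It fails at once if the screwdriver is moved more than 20 mm (distance of driver from where it was at the start of the episode above 0.02 m).
It fails at once if the offcut is moved more than 20 mm (distance of offcut_mid from where it was at the start of the episode above 0.02 m).
It also fails if it takes over 51 s, if anything falls off the work surface, if the arm or the gripper's body presses on something with over 40 N, if the wrist force passes 120 N, or if a joint passes its speed limit or range.

## Working session

There is one attempt and no reset: what is moved stays moved. The work goes in short steps, Python scripts to look and compute and a shell command to move; the robot and the scene stay as the last step left them, time stands still between calls to the robot, and variables do not carry over. Pictures are saved under pics/ and viewed, and the job is handed in when it is done.

```bash
mkdir -p pics
cat > h.py <<'E'
import numpy as np, cv2
from workcell import r, optics
def K(n):
    p=optics.camera_params(n); f=210/np.tan(np.radians(p['vertical_fov'])/2); return p,f
def grab(n,save=None):
    p,f=K(n); im,d=optics.read_camera(n)
    if save: cv2.imwrite('pics/'+save,im[:,:,::-1]); np.savez('pics/'+save[:-4]+'.npz',im=im,d=d,T=p['world_from_camera'],f=f,c=[p['cx'],p['cy']],k1=p['k1'])
    return im,d
def load(s): return np.load('pics/'+s+'.npz')
def ray(z,u,v):
    M=np.array([[z['f'],0,z['c'][0]],[0,z['f'],z['c'][1]],[0,0,1.]])
    q=cv2.undistortPoints(np.array([[[u,v]]],float),M,np.array([float(z['k1']),0,0,0]))[0,0]
    return np.array([q[0],-q[1],-1.])
def pt(z,u,v,depth=None,zw=None):
    T=z['T']; a=ray(z,u,v); o=T[:3,3]; dw=T[:3,:3]@a
    if zw is not None: return o+dw*(zw-o[2])/dw[2]
    if depth is None: depth=z['d'][int(round(v)),int(round(u))]
    return o+dw*depth
E
python3 - <<'E'
from h import *
for n in ['top','scene','wrist']: grab(n,n+'0.png')
o=r.get_obs(); print(o)
E
```

```text
{'t': 0.15, 'joints': array([-1.23690349,  0.32167055, -0.07010821,  1.45136745,  0.02264122,
        1.37076306, -0.05693597]), 'qd': array([ 0.00074843, -0.00386786, -0.00079523, -0.00381047, -0.00047292,
       -0.00125679,  0.00011676]), 'joint_torque': array([ 4.96672565e-04, -4.94087505e+01, -3.82436514e-01, -3.14685452e+01,
        1.31351539e-02,  8.20220564e-03,  1.37405419e-05]), 'position': array([0.20426315, 0.61667041, 0.23047707]), 'orientation': array([-0.57289947,  0.5735524 ,  0.41363684, -0.41440126]), 'ft_force': array([ 0.78946917, -0.7657462 , -0.75664113]), 'moment': array([ 0.07047143, -0.00461942,  0.00891532]), 'width': 0.085405850415805}
```

View pics/top0.png

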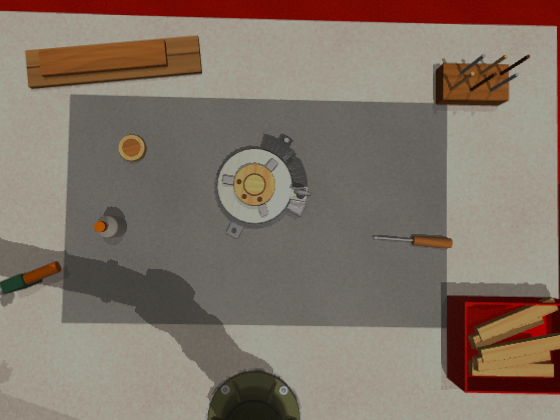

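View pics/scene0.png

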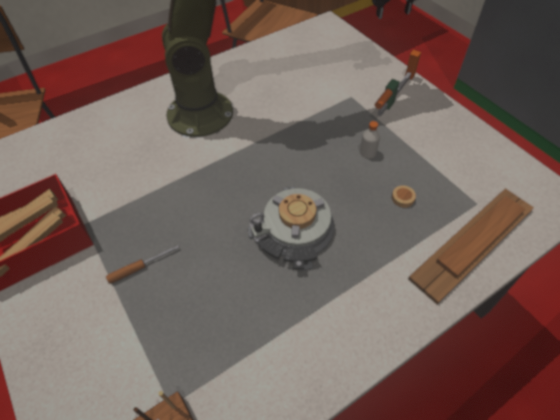

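View pics/wrist0.png

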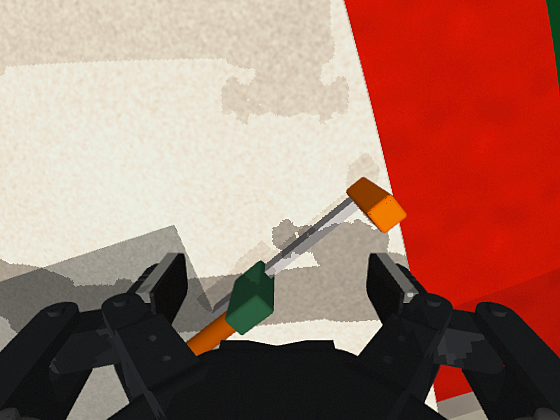

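The top view shows the turntable at about (255,185) with the ring at its right, near (300,192). The bottle is at (107,227), the offcut at (132,148) and the screwdriver at (412,240). I'll enlarge the turntable.

Run:
```python
from h import *
z=load('top0'); im=z['im'][120:250,200:330,::-1]
cv2.imwrite('pics/top0c.png',cv2.resize(im,None,fx=4.6,fy=4.6,interpolation=cv2.INTER_CUBIC))
for u,v in [(255,185),(300,192),(412,240),(107,227),(132,148),(222,185),(284,141),(255,400)]: print(u,v,pt(z,u,v).round(4))
z=load('scene0'); im=z['im'][175:275,230:350,::-1]
cv2.imwrite('pics/scene0c.png',cv2.resize(im,None,fx=5,fy=5,interpolation=cv2.INTER_CUBIC))
```

```text
255 185 [0.5561 0.0078 0.0893]
300 192 [ 0.5391 -0.0926  0.1241]
412 240 [ 0.4348 -0.3778  0.0154]
107 227 [0.4547 0.3363 0.1003]
132 148 [0.6467 0.309  0.023 ]
222 185 [0.5574 0.0859 0.0594]
284 141 [ 0.6674 -0.0589  0.0449]
255 400 [ 0.0678 -0.0009  0.072 ]
```

View pics/top0c.png

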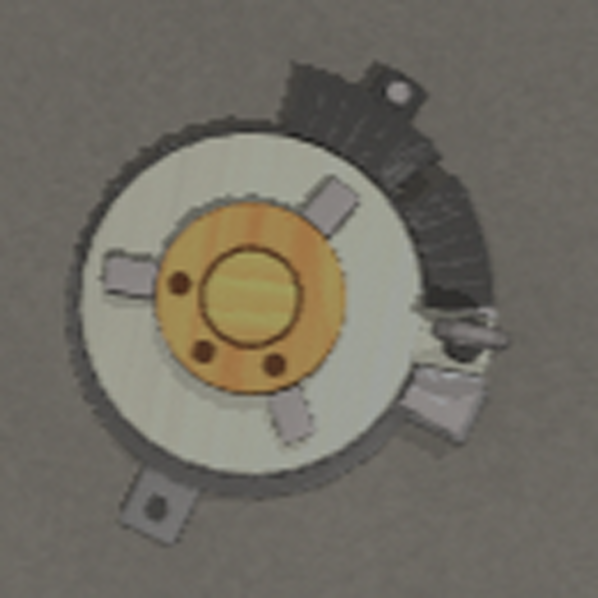

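View pics/scene0c.png

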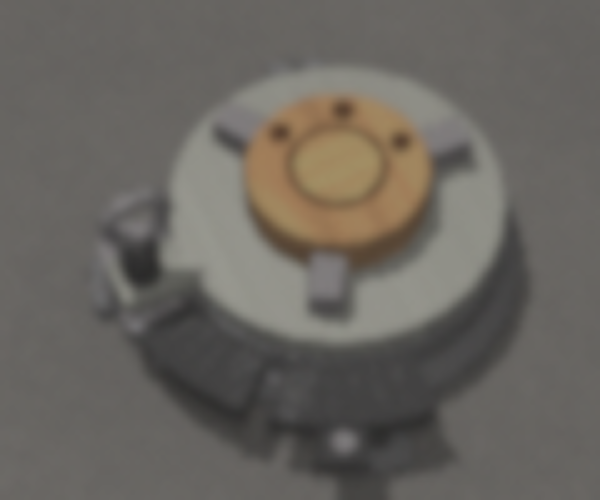

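The crop shows the ring seen edge-on at crop (470,332), with the dark track running anticlockwise from it. There is a dark gap near crop (412,182), which may be the next slot. I'll fit the disc and the ring from the depth.

Run:
```python
from h import *
from scipy.optimize import least_squares
z=load('top0')
P={}
pts=[];uv=[]
for v in range(125,245):
  for u in range(205,320):
    if z['d'][v,u]>0: pts.append(pt(z,u,v)); uv.append((u,v))
pts=np.array(pts);uv=np.array(uv)
# disc: outline via z 0.055-0.064
m=(abs(pts[:,2]-0.0595)<0.004)&(np.hypot(pts[:,0]-.557,pts[:,1]+.002)<0.1)
c,rad=cv2.minEnclosingCircle((pts[m][:,:2]*1000).astype(np.float32)); print('enc',c,rad,m.sum(),np.median(pts[m][:,2]))
img=np.zeros((420,560),np.uint8); img[uv[m][:,1],uv[m][:,0]]=255
pm=(pts[:,2]>0.055)&(np.hypot(pts[:,0]-.557,pts[:,1]+.002)<0.089)
# brightness-edge fit: radial rays
g=cv2.cvtColor(z['im'],cv2.COLOR_RGB2GRAY)
cx=np.array([.557,-.002])
# boundary from depth: max radius per angle away from ring
def res(p):
    return np.hypot(B[:,0]-p[0],B[:,1]-p[1])-p[2]
B=[]
q=pts[m]; a=np.arctan2(q[:,1]-cx[1],q[:,0]-cx[0]); R=np.hypot(*(q[:,:2]-cx).T)
for t in np.arange(-np.pi,np.pi,0.08):
    s=(abs(a-t)<0.04)&(R<0.097)
    if s.any() and not(-2.0<t<-1.3): B.append(q[s][R[s].argmax(),:2])
B=np.array(B); s=least_squares(res,[.557,-.002,.088],loss='soft_l1',f_scale=.001); print(s.x.round(4))
c=s.x[:2]
h=pts[:,2]>0.095; h&=pts[:,1]<-0.06
q=pts[h]; print(h.sum(), q.mean(0), q.min(0), q.max(0)); 
d=q-q.mean(0); U,S,V=np.linalg.svd(d[:,:2]); print(S,V[0])
for i in np.where(h)[0]: print(uv[i],pts[i].round(4))
```

```text
enc (555.67919921875, -1.1445159912109375) 99.52312469482422 2638 0.05969283423130134
[0.558  0.0098 0.0864]
73 [ 0.53912779 -0.0969789   0.11986776] [ 0.533327   -0.11613752  0.09522642] [ 0.54624786 -0.07836301  0.12838571]
[0.09050612 0.0218022 ] [-0.16662279 -0.98602071]
[296 189] [ 0.5462 -0.0842  0.1168]
[294 190] [ 0.5443 -0.08    0.1125]
[295 190] [ 0.5441 -0.0821  0.1159]
[296 190] [ 0.5438 -0.084   0.1198]
[297 190] [ 0.5437 -0.0861  0.1215]
[298 190] [ 0.5436 -0.0883  0.1224]
[299 190] [ 0.5433 -0.0901  0.1266]
[300 190] [ 0.5438 -0.0927  0.1217]
[301 190] [ 0.5433 -0.0945  0.1272]
[302 190] [ 0.5435 -0.0968  0.1259]
[303 190] [ 0.5437 -0.0992  0.1239]
[293 191] [ 0.5427 -0.0784  0.1045]
[294 191] [ 0.5421 -0.0801  0.1118]
[295 191] [ 0.5416 -0.0819  0.1184]
[296 191] [ 0.5415 -0.084   0.12  ]
[297 191] [ 0.5413 -0.086   0.1227]
[298 191] [ 0.5412 -0.0881  0.1251]
[299 191] [ 0.5414 -0.0905  0.1224]
[300 191] [ 0.5414 -0.0927  0.1231]
[301 191] [ 0.5412 -0.0946  0.1262]
[302 191] [ 0.5411 -0.0966  0.1284]
[303 191] [ 0.5412 -0.099   0.1269]
[304 191] [ 0.5416 -0.1016  0.12
[... 1100 characters left out ...]
-0.1062  0.1212]
[307 193] [ 0.5371 -0.1081  0.1246]
[308 193] [ 0.5375 -0.1107  0.1206]
[309 193] [ 0.5374 -0.1128  0.1223]
[310 193] [ 0.5383 -0.1161  0.1112]
[299 194] [ 0.5367 -0.0926  0.0969]
[302 194] [ 0.5369 -0.0996  0.0952]
[303 194] [ 0.5348 -0.0993  0.1245]
[304 194] [ 0.535  -0.1017  0.1227]
[305 194] [ 0.5352 -0.1041  0.1199]
[306 194] [ 0.535  -0.106   0.1233]
[307 194] [ 0.5352 -0.1084  0.1217]
[308 194] [ 0.5353 -0.1107  0.1208]
[309 194] [ 0.5355 -0.1133  0.1177]
[310 194] [ 0.5359 -0.1159  0.1139]
[304 195] [ 0.5344 -0.1038  0.0995]
[306 195] [ 0.5345 -0.1082  0.1003]
[307 195] [ 0.5333 -0.109   0.1162]
[308 195] [ 0.5335 -0.1113  0.1148]
[309 195] [ 0.5334 -0.1134  0.1166]
```

Run:
```python
from h import *
z=load('top0'); ax=np.array([.558,.0098])
a0=np.arctan2(-.098-ax[1],.539-ax[0]); print('az0',a0)
for cu,cv in [(412,182),(400,190),(430,160),(398,92),(300,85)]:
    p=pt(z,200+cu/4.6-.4,120+cv/4.6-.4,zw=.042); d=p[:2]-ax; print(cu,cv,p.round(4),np.hypot(*d).round(4),(np.arctan2(d[1],d[0])-a0).round(3))
o=r.get_obs()
from scipy.spatial.transform import Rotation as R
q=o['orientation']; print(R.from_quat(q[[1,2,3,0]]).as_matrix().round(3))
# wrist cam
print(K('wrist')[0])
```

```text
az0 -1.7452568407935973
412 182 [ 0.6243 -0.0721  0.042 ] 0.1053 0.855
400 190 [ 0.6199 -0.0659  0.042 ] 0.0978 0.86
430 160 [ 0.636  -0.0813  0.042 ] 0.12 0.882
398 92 [ 0.6714 -0.0641  0.042 ] 0.1354 1.168
300 85 [ 0.6741 -0.0128  0.042 ] 0.1182 1.553
[[ 0.314 -0.    -0.949]
 [ 0.949 -0.001  0.314]
 [-0.001 -1.    -0.   ]]
{'vertical_fov': 68.98997044218393, 'cx': 276.53831091585164, 'cy': 205.49001355161028, 'k1': -0.06975727205025038, 'world_from_camera': array([[ 0.31469159, -0.91489232, -0.25286606,  0.13951987],
       [ 0.9491931 ,  0.30295688,  0.08514454,  0.63950042],
       [-0.00129057, -0.26681299,  0.96374746,  0.37314957],
       [ 0.        ,  0.        ,  0.        ,  1.        ]])}
```

The dark gap lies at about 0.86 rad, which is within the stated range. Now I'll move above the ring.

```bash
python3 -m inch '[2,-2.5,0,0,0,-0.06,1, 5,-6.5,0,0,0,-0.15,1, 8.5,-11,0,0,0,-0.25,1, 12,-15.5,0,0,0,-0.35,1, 15.5,-20,0,0,0,-0.45,1, 19,-24.5,0,0,0,-0.55,1, 22,-28.5,0,0,0,-0.63,1, 24.6,-31.7,0,0,0,-0.7,1]'
python3 -m inch '[1,-4.5,0,0,0,-0.1,0.6, 2.2,-10,0,0,0,-0.2,0.6, 3.5,-15.5,0,0,0,-0.3,0.6, 4.8,-21,0,0,0,-0.4,0.6, 6,-26.5,-1,0,0,-0.5,0.6, 7.2,-32,-2,0,0,-0.6,0.6, 8.2,-37,-3,0,0,-0.68,0.6, 8.9,-39.8,-3,0,0,-0.724,0.6]'
python3 -m inch '[0,0,0,0,0,0,0.6]'
python3 - <<'E'
from h import *
from scipy.spatial.transform import Rotation as R
o=r.get_obs(); print(o['t'],o['position'],o['joints'].round(2),o['width'],o['ft_force']); print(R.from_quat(o['orientation'][[1,2,3,0]]).as_matrix().round(3))
grab('wrist','w1.png')
E
```

```text
t: 1.15
position: [0.4515, 0.2978, 0.2312]
orientation: [-0.681, 0.681, 0.191, -0.191]
ft_force: [0.8, 0.2, -1.0]
width: 0.0855
t: 2.15
position: [0.5387, -0.1008, 0.2007]
orientation: [-0.704, 0.705, -0.063, 0.062]
ft_force: [0.4, 0.4, -0.0]
width: 0.0514
t: 2.28
position: [0.5396, -0.0999, 0.2015]
orientation: [-0.704, 0.705, -0.062, 0.062]
ft_force: [0.7, 0.6, -0.1]
width: 0.0514
2.275 [ 0.53955991 -0.09987574  0.20152037] [-0.45  0.13  0.63  1.77 -0.08  1.27  0.03] 0.051438851557783286 [ 0.6739653   0.59916266 -0.14560976]
[[ 0.984  0.     0.176]
 [-0.176 -0.001  0.984]
 [ 0.    -1.    -0.001]]
```

View pics/w1.png

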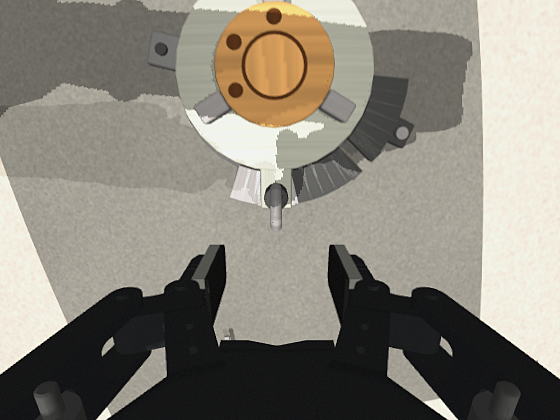

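The wrist view shows the ring edge-on at (277,205), between the fingers' lines, and the table centre at (274,65). I'll crop the track and measure.

Run:
```python
from h import *
z=load('w1'); im=z['im'][60:240,210:430,::-1]
cv2.imwrite('pics/w1c.png',cv2.resize(im,None,fx=3.3,fy=3.3,interpolation=cv2.INTER_CUBIC))
for u,v in [(272,195),(277,205),(277,215),(277,225),(271,215),(282,215)]: print(u,v,pt(z,u,v).round(4))
# disc fit at z .059
from scipy.optimize import least_squares
B=[]
pts=np.array([pt(z,u,v) for v in range(0,240,2) for u in range(150,420,2) if z['d'][v,u]>0])
h=(pts[:,2]>.1)&(np.hypot(pts[:,0]-.539,pts[:,1]+.098)<.03); q=pts[h]; print('ring',h.sum(),q.mean(0).round(4),q.min(0),q.max(0))
q=pts[abs(pts[:,2]-.0595)<.004]; cx=np.array([.558,.01])
a=np.arctan2(q[:,1]-cx[1],q[:,0]-cx[0]); R=np.hypot(*(q[:,:2]-cx).T)
for t in np.arange(-np.pi,np.pi,0.06):
    s=(abs(a-t)<0.03)&(R<0.095)
    if s.sum()>4 and not(-2.1<t<-1.2): B.append(q[s][R[s].argmax(),:2])
B=np.array(B); s=least_squares(lambda p:np.hypot(B[:,0]-p[0],B[:,1]-p[1])-p[2],[.558,.01,.088],loss='soft_l1',f_scale=.001); print(s.x.round(4),len(B))
```

```text
272 195 [ 0.5378 -0.0848  0.1181]
277 205 [ 0.5404 -0.0919  0.123 ]
277 215 [ 0.5392 -0.0991  0.125 ]
277 225 [ 0.5377 -0.1075  0.1232]
271 215 [ 0.5345 -0.099   0.1225]
282 215 [ 5.381e-01 -1.385e-01  3.000e-04]
ring 137 [ 0.5387 -0.0941  0.1205] [ 0.5326251  -0.11553241  0.10584071] [ 0.54473508 -0.07893859  0.12659117]
[0.556  0.007  0.0856] 83
```

View pics/w1c.png

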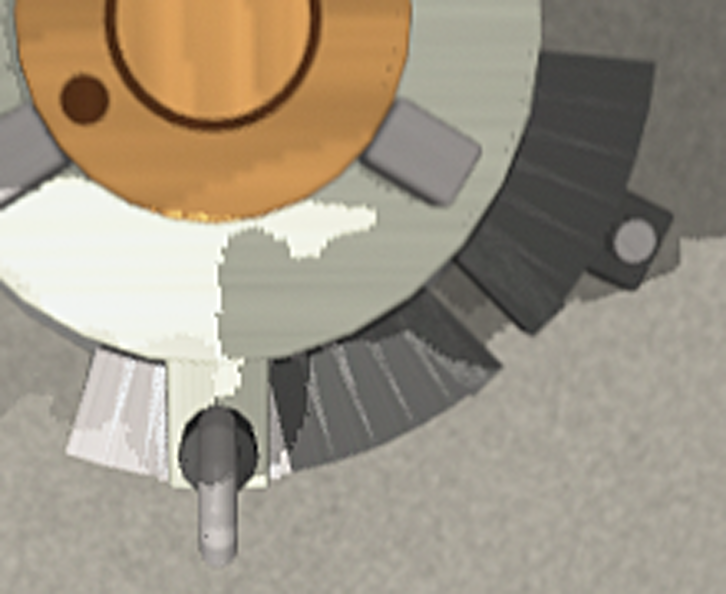

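Run:
```python
from h import *
z=load('w1')
for ax in [np.array([.557,.0095]),np.array([.556,.007])]:
  a0=np.arctan2(-.0975-ax[1],.539-ax[0]); print('a0',a0)
  for cu,cv in [(430,290),(500,365),(460,262),(535,330)]:
    p=pt(z,210+cu/3.3-.35,60+cv/3.3-.35,zw=.042); d=p[:2]-ax; print(p.round(4),np.hypot(*d).round(4),(np.arctan2(d[1],d[0])-a0).round(3))
```

```text
a0 -1.7374601545652404
[ 0.6075 -0.0673  0.042 ] 0.092 0.748
[ 0.6257 -0.0933  0.042 ] 0.1237 0.756
[ 0.6173 -0.0607  0.042 ] 0.0926 0.876
[ 0.6374 -0.0846  0.042 ] 0.1237 0.874
a0 -1.732063036132002
[ 0.6075 -0.0673  0.042 ] 0.0904 0.767
[ 0.6257 -0.0933  0.042 ] 0.1222 0.769
[ 0.6173 -0.0607  0.042 ] 0.0914 0.897
[ 0.6374 -0.0846  0.042 ] 0.1225 0.888
```

Slot estimate: about 0.82 rad (0.75–0.89). I'll descend over the ring.

```bash
python3 -m inch '[0,0.1,-2,0,0,0,0.35, 0,0.2,-5,0,0,0,0.35, 0,0.2,-7.5,0,0,0,0.35, 0,0.2,-9.2,0,0,0,0.35, 0,0.2,-10.3,0,0,0,0.35, 0,0.2,-10.8,0,0,0,0.35, 0,0.2,-10.8,0,0,0,0.35]' 20
python3 - <<'E'
from h import *
grab('wrist','w2.png'); print(r.get_obs()['position'])
z=load('w2')
for u in range(255,300,4): print(u,pt(z,u,262).round(4))
E
```

```text
t: 3.2
position: [0.5396, -0.0959, 0.0936]
orientation: [0.704, -0.704, 0.061, -0.061]
ft_force: [0.5, 0.8, 0.5]
width: 0.03
[ 0.53983236 -0.09601066  0.09389156]
255 [ 0.5128 -0.1382  0.    ]
259 [ 0.5163 -0.1381  0.0014]
263 [ 0.5301 -0.1015  0.0801]
267 [ 0.5367 -0.0843  0.117 ]
271 [ 0.5386 -0.0836  0.1192]
275 [ 0.5403 -0.0839  0.1191]
279 [ 0.5419 -0.0841  0.1194]
283 [ 0.5435 -0.0851  0.1179]
287 [ 0.5434 -0.1038  0.0801]
291 [ 0.5456 -0.1044  0.0797]
295 [ 5.462e-01 -1.437e-01  5.000e-04]
299 [ 0.5495 -0.1442  0.0007]
```

View pics/w2.png

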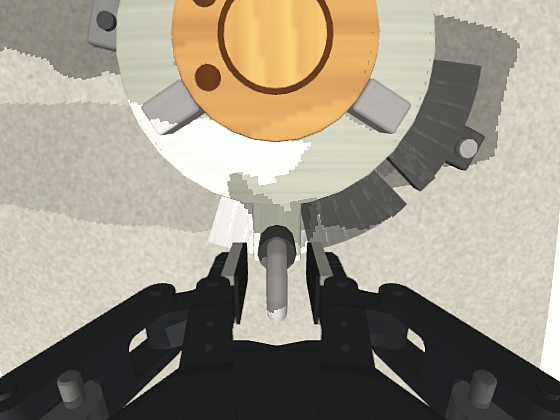

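The ring (column 277) lies midway between the pads (inner faces near columns 241 and 315). Closing gently.

```bash
python3 -m inch '[0,0,0,0,0,0,0.2, 0,0,0,0,0,0,0.15, 0,0,0,0,0,0,0.1,0,0,0,0,0,0,0.05,0,0,0,0,0,0,0]' 20; python3 -m inch '[0,0,0,0,0,0,0, 0,0,0,0,0,0,0]' 40
```

```text
t: 3.88
position: [0.5396, -0.096, 0.0937]
orientation: [0.704, -0.704, 0.061, -0.061]
ft_force: [-1.1, 0.1, 3.5]
width: 0.0085
t: 4.12
position: [0.5396, -0.096, 0.0938]
orientation: [0.704, -0.704, 0.061, -0.061]
ft_force: [-0.3, -0.5, 5.1]
width: 0.0081
```

```bash
python3 -m inch '[0,0,0.3,0,0,0,0, 0,0,0.6,0,0,0,0, 0,0,0.9,0,0,0,0, 0,0,1.1,0,0,0,0, 0,0,1.1,0,0,0,0]' 50
python3 - <<'E'
from h import *
grab('wrist','w3.png'); print(r.get_obs()['position'],r.get_obs()['ft_force'])
z=load('w3')
for v in range(230,325,8): print(v,pt(z,277,v).round(4))
E
```

```text
t: 4.75
position: [0.5387, -0.0958, 0.1039]
orientation: [-0.704, 0.705, -0.062, 0.061]
ft_force: [2.2, -0.3, -11.7]
width: 0.0078
[ 0.53875357 -0.09584273  0.10386876] [  1.33139622  -0.53623209 -10.86870148]
230 [ 0.5395 -0.0882  0.0788]
238 [ 0.5412 -0.0787  0.1157]
246 [ 0.5409 -0.0804  0.1209]
254 [ 0.5406 -0.0818  0.1264]
262 [ 0.5402 -0.0843  0.1289]
270 [ 0.5398 -0.0866  0.1316]
278 [ 0.5393 -0.0895  0.1329]
286 [ 0.5388 -0.0925  0.1343]
294 [ 0.5383 -0.0954  0.1356]
302 [ 0.5376 -0.0995  0.1351]
310 [ 0.5369 -0.1032  0.1352]
318 [ 0.536  -0.1087  0.1331]
```

View pics/w3.png

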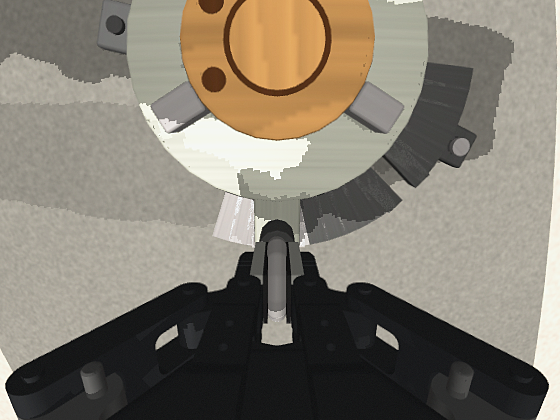

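The pin is about 10 mm up: the ring top is near 135.5 mm and the pull is about 11 N. Working out the arc.

```bash
python3 - <<'E'
import numpy as np
ax=np.array([.557,.0085]); v=np.array([.539,-.0963])-ax; v*=.11/np.hypot(*v)*0.99
for t in np.arange(0,1.01,.05):
    c,s=np.cos(t),np.sin(t); print(t.round(2),((np.array([[c,-s],[s,c]])@v-v)*100).round(2))
E
python3 -m inch '[0,0,0.1,0,0,0,0, 0,0,0.1,0,0,0,0]'
```

```text
0.0 [0. 0.]
0.05 [ 0.54 -0.08]
0.1 [ 1.08 -0.13]
0.15 [ 1.62 -0.15]
0.2 [ 2.17 -0.15]
0.25 [ 2.71 -0.12]
0.3 [ 3.25 -0.07]
0.35 [3.79 0.02]
0.4 [4.33 0.13]
0.45 [4.85 0.27]
0.5 [5.37 0.43]
0.55 [5.88 0.62]
0.6 [6.38 0.83]
0.65 [6.87 1.07]
0.7 [7.35 1.34]
0.75 [7.81 1.62]
0.8 [8.26 1.93]
0.85 [8.69 2.26]
0.9 [9.1  2.62]
0.95 [9.5  2.99]
1.0 [9.88 3.38]
t: 5.05
position: [0.5388, -0.0959, 0.105]
orientation: [0.704, -0.704, 0.062, -0.061]
ft_force: [1.0, 0.3, -11.5]
width: 0.0075
```

Swing 0.05 rad per row (44 mm/s), watching the forces.

```bash
python3 -m inch '[0.27,-0.04,0,0,0,0.025,0, 0.54,-0.08,0,0,0,0.05,0, 1.08,-0.13,0,0,0,0.1,0, 1.62,-0.15,0,0,0,0.15,0, 1.62,-0.15,0,0,0,0.15,0]'
```

```text
t: 5.68
position: [0.5556, -0.0975, 0.1051]
orientation: [-0.707, 0.707, -0.008, 0.008]
ft_force: [-0.4, -0.2, -11.8]
width: 0.0072
```

```bash
python3 -m inch '[0.55,0,0,0,0,0.05,0, 1.09,0.03,0,0,0,0.1,0, 1.63,0.08,0,0,0,0.15,0, 2.17,0.17,0,0,0,0.2,0, 2.71,0.28,0,0,0,0.25,0, 3.23,0.42,0,0,0,0.3,0, 3.75,0.58,0,0,0,0.35,0, 3.75,0.58,0,0,0,0.35,0]'
```

```text
t: 6.68
position: [0.5925, -0.0914, 0.1048]
orientation: [0.698, -0.698, -0.115, 0.116]
ft_force: [-2.2, 0.5, -11.4]
width: 0.0081
```

```bash
python3 -m inch '[0.51,0.19,0,0,0,0.05,0, 1.01,0.4,0,0,0,0.1,0, 1.5,0.64,0,0,0,0.15,0, 1.5,0.64,0,0,0,0.15,0, 1.5,0.64,-0.1,0,0,0.15,0, 1.5,0.64,-0.2,0,0,0.15,0,1.5,0.64,-0.2,0,0,0.15,0]'
python3 - <<'E'
from h import *
grab('wrist','w4.png')
z=load('w4'); print(max(pt(z,u,v)[2] for u in range(268,288,2) for v in range(280,312,3)))
E
```

```text
t: 7.55
position: [0.6074, -0.0849, 0.1031]
orientation: [0.687, -0.687, -0.167, 0.167]
ft_force: [-5.2, 0.9, -11.0]
width: 0.0073
0.1381358105326586
```

View pics/w4.png

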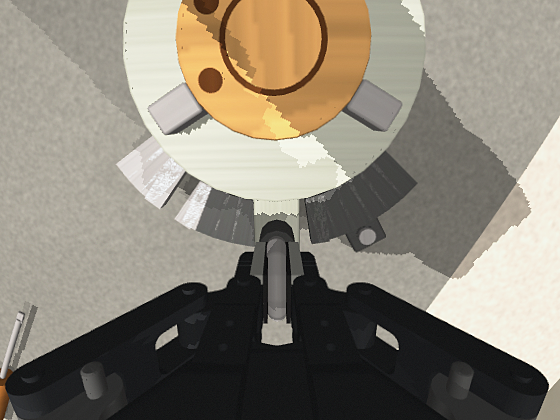

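The table followed. The housing is now just short of the sector with the clamp screw at (368,236), and the screwdriver is clear at far left. Lowering the pin onto the track.

```bash
python3 -m inch '[0,0,-0.1,0,0,0,0,0,0,-0.1,0,0,0,0]';python3 -m inch '[0,0,-0.1,0,0,0,0,0,0,-0.1,0,0,0,0]'
```

```text
t: 7.85
position: [0.6074, -0.085, 0.1027]
orientation: [0.687, -0.687, -0.167, 0.167]
ft_force: [-5.6, 1.8, -7.9]
width: 0.0079
t: 8.1
position: [0.6075, -0.0849, 0.1025]
orientation: [0.688, -0.687, -0.167, 0.167]
ft_force: [-8.0, 1.6, -4.5]
width: 0.0076
```

The track now carries most of the spring force. Opening slightly to let the ring go free.

```bash
python3 -m inch '[0,0,0,0,0,0,0.1,0,0,0,0,0,0,0.15,0,0,0,0,0,0,0.18,0,0,0,0,0,0,0.18]' 20
python3 - <<'E'
from h import *
grab('wrist','w5.png'); print(K('wrist')[0]['world_from_camera'][2,3])
z=load('w5'); 
for v in range(270,325,6): print(v,pt(z,277,v).round(4))
cv2.imwrite('pics/w5c.png',cv2.resize(z['im'][180:340,180:380,::-1],None,fx=3.7,fy=3.7,interpolation=cv2.INTER_CUBIC))
E
```

```text
t: 8.6
position: [0.6103, -0.0856, 0.1032]
orientation: [-0.687, 0.688, 0.169, -0.165]
ft_force: [-0.6, -0.4, -0.4]
width: 0.0152
0.24532733844982096
270 [ 0.6062 -0.0771  0.1306]
276 [ 0.6071 -0.0789  0.132 ]
282 [ 0.6083 -0.0813  0.1322]
288 [ 0.6093 -0.0832  0.1334]
294 [ 0.6101 -0.0849  0.135 ]
300 [ 0.6119 -0.0883  0.1335]
306 [ 0.6135 -0.0913  0.1327]
312 [ 0.6156 -0.0954  0.1304]
318 [ 6.611e-01 -1.820e-01  2.000e-04]
324 [ 6.643e-01 -1.884e-01 -3.000e-04]
```

View pics/w5c.png

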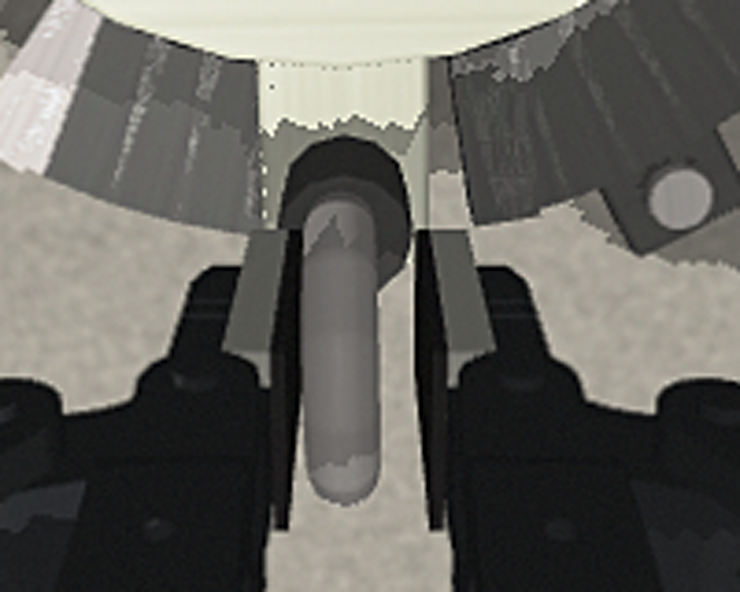

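The ring stands loose between the pads, nearest the rear (left) pad. The slot edge is visible at about crop (462,180), right of the arm, putting the slot roughly 16 mm ahead. Now I'll push with the rear pad, leaving the ring free to sink.

```bash
python3 -m inch '[0,0,-0.25,0,0,0,0.18, 0,0,-0.5,0,0,0,0.18, 0.16,0.09,-0.5,0,0,0.016,0.18, 0.32,0.18,-0.5,0,0,0.033,0.18, 0.48,0.27,-0.5,0,0,0.05,0.18]'
```

```text
t: 9.28
position: [0.6105, -0.0837, 0.0959]
orientation: [0.683, -0.682, -0.182, 0.186]
ft_force: [-8.4, -1.7, 4.2]
width: 0.0156
```

```bash
python3 -m inch '[0.12,0.07,0,0,0,0.012,0.18, 0.23,0.14,0,0,0,0.025,0.18]'
```

```text
t: 9.52
position: [0.6113, -0.0831, 0.0958]
orientation: [0.681, -0.68, -0.189, 0.195]
ft_force: [-9.8, -2.3, 6.4]
width: 0.0151
```

The force is about 10 N with an upward component, and the tool lags. I'll look before pushing further.

Run:
```python
from h import *
grab('wrist','w6.png')
z=load('w6'); 
for v in range(270,325,6): print(v,pt(z,275,v).round(4))
cv2.imwrite('pics/w6c.png',cv2.resize(z['im'][180:340,180:380,::-1],None,fx=3.7,fy=3.7,interpolation=cv2.INTER_CUBIC))
```

```text
270 [ 0.6054 -0.0737  0.1269]
276 [ 0.6064 -0.0754  0.1281]
282 [ 0.607  -0.0762  0.1311]
288 [ 0.6082 -0.0782  0.1317]
294 [ 0.6094 -0.0801  0.1324]
300 [ 0.6108 -0.0824  0.1325]
306 [ 0.612  -0.0844  0.1331]
312 [ 0.6135 -0.0869  0.1329]
318 [ 0.616  -0.091   0.1302]
324 [ 0.6183 -0.0949  0.1281]
```

View pics/w6c.png

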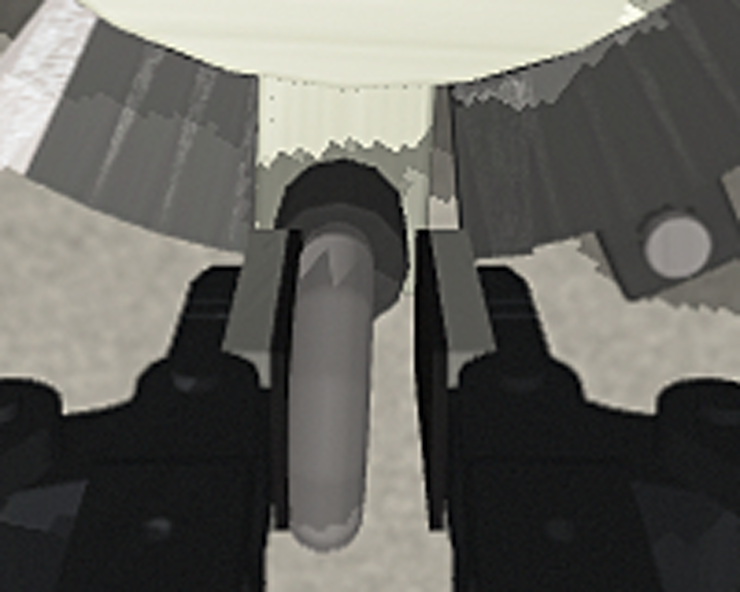

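The rear pad pushes on the ring, but lowering the tool dragged it down by friction. I'll raise the tool a little to relieve that.

```bash
python3 -m inch '[0,0,0.15,0,0,0,0.18, 0,0,0.3,0,0,0,0.18]';  python3 -m inch '[0,0,0.1,0,0,0,0.18]'
```

```text
t: 9.82
position: [0.6124, -0.0824, 0.0977]
orientation: [0.681, -0.68, -0.19, 0.195]
ft_force: [-4.8, -2.2, -3.3]
width: 0.0155
t: 9.95
position: [0.6124, -0.0824, 0.0986]
orientation: [0.681, -0.68, -0.19, 0.195]
ft_force: [-4.1, -2.3, -3.8]
width: 0.0156
```

Now tangential load is about 4.7 N, as expected for riding. Small steps.

```bash
python3 -m inch '[0.08,0.05,-0.05,0,0,0.009,0.18, 0.17,0.1,-0.05,0,0,0.018,0.18]'
```

```text
t: 10.2
position: [0.6134, -0.0818, 0.0984]
orientation: [0.679, -0.678, -0.196, 0.201]
ft_force: [-8.0, -2.2, 0.6]
width: 0.0157
```

```bash
python3 -m inch '[0.08,0.05,0,0,0,0.009,0.18, 0.17,0.1,0,0,0,0.018,0.18]'
```

```text
t: 10.45
position: [0.6152, -0.0807, 0.0984]
orientation: [0.677, -0.676, -0.202, 0.207]
ft_force: [-6.8, -1.7, 0.8]
width: 0.0158
```

```bash
python3 -m inch '[0.08,0.05,0,0,0,0.009,0.18, 0.17,0.1,0,0,0,0.018,0.18]'
```

```text
t: 10.7
position: [0.6171, -0.0794, 0.0985]
orientation: [0.675, -0.674, -0.208, 0.213]
ft_force: [-7.2, -2.8, 1.0]
width: 0.0153
```

```bash
python3 -m inch '[0.08,0.05,0,0,0,0.009,0.18, 0.16,0.11,0,0,0,0.018,0.18]'
```

```text
t: 10.95
position: [0.6217, -0.0772, 0.0994]
orientation: [0.673, -0.673, -0.217, 0.217]
ft_force: [0.2, -0.4, -0.2]
width: 0.015
```

```bash
python3 -m inch '[0.08,0.05,0,0,0,0.009,0.18, 0.16,0.11,0,0,0,0.018,0.18]'
```

```text
t: 11.2
position: [0.6235, -0.076, 0.0999]
orientation: [-0.671, 0.671, 0.223, -0.223]
ft_force: [-1.7, -0.0, 0.3]
width: 0.0153
```

The load vanished, so the pin may have dropped. I'll look.

Run:
```python
from h import *
grab('wrist','w7.png')
z=load('w7'); 
for v in range(260,325,6): print(v,pt(z,277,v).round(4))
cv2.imwrite('pics/w7c.png',cv2.resize(z['im'][180:340,180:380,::-1],None,fx=3.7,fy=3.7,interpolation=cv2.INTER_CUBIC))
```

```text
260 [ 0.6177 -0.0672  0.1202]
266 [ 0.6188 -0.0687  0.1224]
272 [ 0.6202 -0.0706  0.1232]
278 [ 0.6219 -0.0729  0.1234]
284 [ 0.6237 -0.0753  0.1233]
290 [ 0.6254 -0.0776  0.1235]
296 [ 0.6278 -0.0807  0.1221]
302 [ 0.6298 -0.0834  0.1216]
308 [ 0.6816 -0.1525 -0.0009]
314 [ 6.849e-01 -1.568e-01  6.000e-04]
320 [ 6.889e-01 -1.622e-01  3.000e-04]
```

View pics/w7c.png

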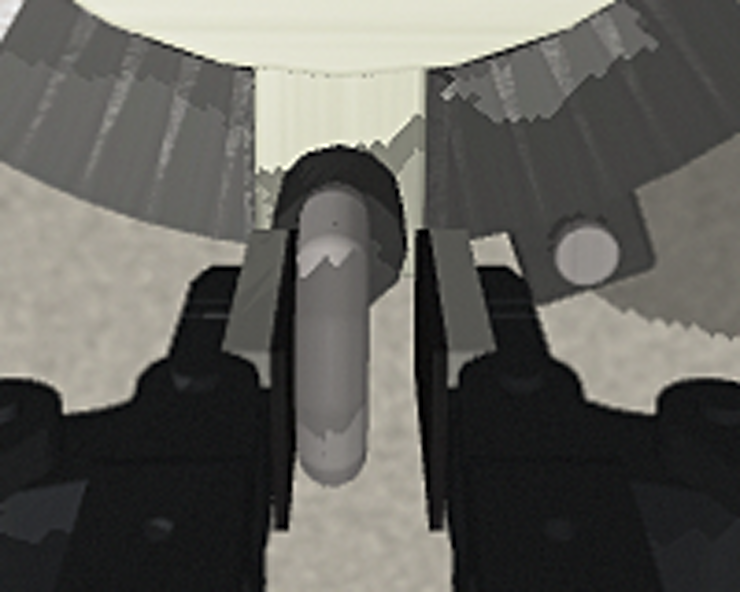

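The ring top is now near 124 mm (135 mm while riding), at about 0.84 rad, so it has dropped. I'll open, back off straight up and check.

```bash
python3 -m inch '[0,0,0,0,0,0,0.3,0,0,0,0,0,0,0.45,0,0,0,0,0,0,0.45,0,0,2,0,0,0,0.45,0,0,5,0,0,0,0.45,0,0,9,0,0,0,0.45,0,0,10,0,0,0,0.45,0,0,10,0,0,0,0.45]'
python3 - <<'E'
from h import *
grab('wrist','w8.png')
z=load('w8')
pts=np.array([pt(z,u,v) for v in range(150,260,1) for u in range(240,320,1) if z['d'][v,u]>0]); 
q=pts[(pts[:,2]>.1)&(np.hypot(pts[:,0]-.6245,pts[:,1]+.0755)<.03)]; print(len(q),q.mean(0),np.percentile(q[:,2],[50,90,95,99,100]))
z=load('w1');pts=np.array([pt(z,u,v) for v in range(150,260,1) for u in range(240,320,1) if z['d'][v,u]>0]); 
q=pts[(pts[:,2]>.1)&(np.hypot(pts[:,0]-.539,pts[:,1]+.098)<.03)]; print(len(q),q.mean(0),np.percentile(q[:,2],[50,90,95,99,100]))
print(r.get_obs()['ft_force'])
E
```

```text
t: 12.25
position: [0.624, -0.076, 0.2012]
orientation: [-0.671, 0.671, 0.224, -0.222]
ft_force: [-0.3, 0.1, -0.6]
width: 0.0383
623 [ 0.62123491 -0.07282576  0.13209432] [0.12293276 0.20597645 0.21077581 0.21618212 0.21730511]
545 [ 0.53886998 -0.09435396  0.12068724] [0.12223077 0.1251367  0.12566876 0.12658548 0.12718888]
[-0.1918368  -0.08428259 -1.25969382]
```

View pics/w8.png

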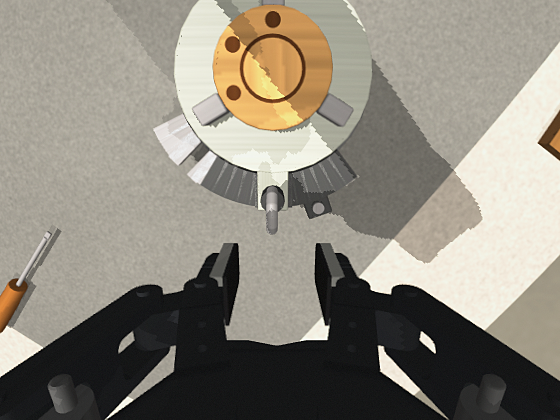

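The ring stands free at (272,210), clear of the fingers. I'll compare its height with the start picture, excluding finger points.

Run:
```python
from h import *
for n,c,ax in [('w1',(.539,-.098),0),('w8',(.6245,-.0755),0)]:
  z=load(n);P=[(u,v,pt(z,u,v)) for v in range(150,240) for u in range(250,300) if z['d'][v,u]>0]
  q=np.array([p for u,v,p in P]); hh=np.hypot(q[:,0]-c[0],q[:,1]-c[1])<.03
  r_=q[hh&(q[:,2]>.1)&(q[:,2]<.16)]; ho=q[hh&(q[:,2]>.074)&(q[:,2]<.095)]
  di=np.array([pt(z,u,v) for v in range(30,170,3) for u in range(180,370,3)]); di=di[abs(di[:,2]-.059)<.005]
  print(n,len(r_),np.percentile(r_[:,2],[50,90,97,100]).round(4),'housing',np.median(ho[:,2]),len(ho),'disc',np.median(di[:,2]),r_.mean(0)[:2])
grab('top','top2.png'); z=load('top2')
q=np.array([pt(z,u,v) for v in range(140,215) for u in range(270,330) if z['d'][v,u]>0]); q=q[(np.hypot(q[:,0]-.6245,q[:,1]+.0755)<.03)&(q[:,2]>.095)&(q[:,2]<.15)]; print(len(q), q.max(0) if len(q) else '')
cv2.imwrite('pics/top2c.png',cv2.resize(z['im'][100:280,170:430,::-1],None,fx=3,fy=3))
```

```text
w1 545 [0.1222 0.1251 0.1259 0.1272] housing 0.07973442342876036 184 disc 0.05905092049964561 [ 0.53886998 -0.09435396]
w8 543 [0.1222 0.1251 0.1259 0.1284] housing 0.0797986925119201 184 disc 0.0590657075154474 [ 0.61931645 -0.07518614]
0
```

View pics/top2c.png

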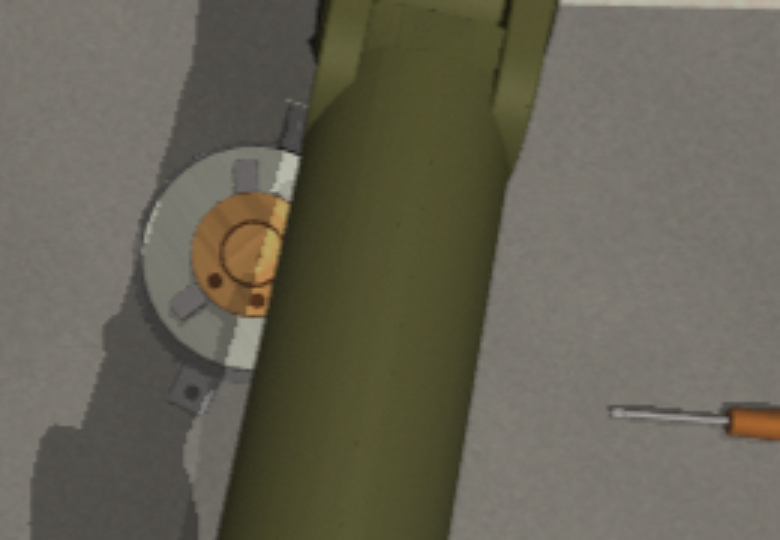

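The ring height profile matches the start picture to within 0.1 mm (median, 90th and 97th percentiles), so the pin is home, at about 0.82 rad. The arm hides the ring from the top camera. The screwdriver hasn't moved and the gripper is clear.

Run:
```python
from workcell import r
print(r.sign_off())
```

```text
the job is handed in; nothing more can be done
None
```

The turntable is locked in the next slot, at about 0.82 rad, and the job is handed in at about 12.4 s of the 51 s. `sign_off` gives no verdict, so this rests on my own measurements.

**What I did:** I pinched the ring and pulled it up about 10–11 mm. Then I swung the table to about 0.65 rad with the pin clear and lowered the pin onto the track. With the jaws slightly open, I pushed the ring with one pad in steps of about 1 mm until the load vanished and the pin dropped. Then I opened the gripper and backed off 100 mm straight up.

**Last checks:**
- **Pin home:** the ring's height in the wrist picture matches the start picture to within 0.1 mm at the median, 90th and 97th percentiles. The single highest point differed by 1.2 mm, which I take as noise.
- **Robot clear:** the gripper is about 10 cm above the ring, and the wrist force is near zero.
- **Other objects:** the screwdriver looks unmoved in the top picture. I did not measure the glue bottle or offcut again. The gripper passed above the bottle with about 11 cm to spare and did not come near the offcut.

**What went less smoothly:**
- Lowering the tool with the pad against the ring dragged it down by friction, to about 10 N sideways and 6 N vertically at the wrist. I raised the tool to relieve this. The wrist readings stayed well below 30 N, but the force on the pin itself is not measured.
- The top camera could not confirm the ring at the end because the arm hid it.

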